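# Scan the batch label and hold the packing magazine open at the pack mark

## Task

Book the batch before it is packed: take the hand scanner out of its holder, hold it still for about two seconds a hand's breadth above the bar-code label on the notebook with its window aimed at the middle of the label, and set it back in its holder. Then pull the spring-loaded follower of the waffle magazine back by its knob until its index tip stands over the pointer on the scale, without letting it snap back or shifting the pointer, and finish while still holding it there so that I can load the waffles. Leave the two waffles on the table where they are.

Things in the scene. Friction and masses are not known exactly. Their poses are not given: they have to be found in the camera images.
- scanner: Cordless hand scanner, 180 g, loose. Origin: middle of its window end. A grey head (50 along x, 62 along y, 86 high along z) with the dark rubber-rimmed window at its lower end looks along the scanner's own -z; a straight dark handle, 32 mm wide (y) and 36 mm high (z 32 to 68 mm), runs from the head to x = -125 mm. It starts window down in the holder.
- window (a point): Middle of the scanner's window, at the scanner's origin; the scanner looks along -z of the scanner.
- scanner_grip (a point): Grip point in the handle, 62 mm from the window's axis (scanner x = -62 mm, z = 50 mm), close to the centre of mass (about 20 mm nearer the head). The handle is free on both sides here between head and rear fork; close the fingers along the scanner's y.
- holder: Fixed black desk holder of the scanner, base 185 x 86 x 8 mm. Origin: on the table below the middle of the head's socket, x from handle to head. Socket: low rim, 60 x 72 mm inside, top 25 mm above the table, so 5 mm play round the head; the floor is 8 mm above the table. The handle's end lies in a fork at x = -112 mm (support 40 mm high, cheeks to 52 mm, 42 mm apart).
- holder_floor (a point): Middle of the socket's floor, 8 mm above the table: the scanner's origin is here, its axes along the holder's, when it is home.
- label (a point): Middle of the bar-code label (70 x 38 mm white paper with black bars) on the cover of the notebook, about 15 mm above the table. The notebook (210 x 152 x 14 mm, purple, with a marker lying on it) is fixed and lies flat.
- knob (a point): Middle height of the follower's black knob: upright cylinder of 26 mm diameter, 42 mm high, its top 19 mm above this point. Nothing stands above the follower's knob; the parts next to it are at least 27 mm below this point. The fingers may close along any direction; this point moves with the follower.
- magazine: Fixed steel waffle magazine, 290 (x) x 112 (y) x 119 mm high: two end plates joined by rods on which waffles stand on edge, pressed against the +x end plate by the follower. Origin: on the table below its middle. The follower slides along its x axis and is pulled towards -x; the scale bar is on its +y side, which is turned to the robot.
- follower (a joint): Travel of the follower plate in m, 0 = home against the waffles, growing as it is pulled towards the magazine's -x, stop at 0.13. A spring pulls it home with 8 N at 0 and 10.6 N at the stop.
- pointer (a joint): Place of the clamped pointer on the scale in m, on the same measure as the follower: the follower is at the mark when both joints read the same (between 0.06 and 0.105). It is stiff (15 N) and is not to be shifted.
- index (a point): Tip of the follower's index arm, a thin dark tongue that runs over the scale bar on the magazine's +y side and moves with the follower.
- mark (a point): Tip of the pointer, a dark clip with a brass thumb screw on the scale bar. 2 mm below the index when that stands over it; the two then have the same x in the magazine's frame.
- stray_waffle_a: Round waffle, 84 x 9 mm, loose on the table between magazine and notebook; to be left alone.
- stray_waffle_b: Another round waffle, 85 x 10 mm, loose on the table nearer the robot; to be left alone.

How it is judged:
By the outcome, as a careful person would: the job done as asked, in the order asked, and still so for the second after the job is handed in, while the arm keeps its last pose, push and grip.
It also fails if it takes over 64 s, if anything falls off the work surface, if the arm or the gripper's body presses on something with over 40 N, if the wrist force passes 120 N, or if a joint passes its speed limit or range.

## Robot

A 6-joint arm with a two-finger parallel gripper is mounted at the origin on a cart in front of the work surface, level with it; the furniture and walls round the work are solid. World frame = base frame: x ahead of the robot, y to its left, z up, the work surface at z = 0. Lengths are in mm, angles in rad, forces in N, time in s.
With the tool pointing down it reaches from about 350 to 775 mm from the base axis. Payload 7.3 kg.
Tool frame: the origin (TCP) lies on the mounting face of the last link; the fingertips stand 178 mm ahead of it and the grasp point (between the pads) lies 159 mm ahead of it; z points along the fingers, y is the line along which they close (so a half turn about z gives the same grasp; the last joint's range is limited). The gripper opens to 92 mm and grips with 3 to 60 N. Pads are 19 mm wide; open, the fingers measure 130 mm over their backs; the gripper's body (75 mm by 190 mm) begins 47 mm behind the grasp point.
Start: joints at [1.061, 0.342, 1.524, -0, 1.275, -0.146], TCP at [186.788, 490.65, 404.741] pointing down, gripper open.
Joint ranges: [-2.53, 2.53], [-0.77, 2.02], [0.04, 2.7], [-1, 4.14], [0.28, 2.66], [-3.11, 3.11]. Speed limits (rad/s): [2.57, 2.57, 3.14, 3.14, 3.14, 3.14].

## Interface

Orientations are given as [roll, pitch, yaw] about the fixed x, y, z axes, in that order (R = Rz(yaw) Ry(pitch) Rx(roll)).
In Python, from plant import bot gives the robot as it stands.
- The arm moves only by the shell command python3 shift.py 'ROWS'. ROWS is a JSON list of rows, 1 to 5 of them, each of 5 numbers: the finger opening in mm, then dx, dy, dz in units of 50 mm, then a turn about the tool's z in units of 0.2 rad; each row is the pose to reach, as a shift and turn from the pose commanded when the command began, along the tool's axes at that moment; what a row does not reach only later rows make up. A row lasts 1/8 s, in which the tool goes at most 62.5 mm and 0.188 rad, less where a joint would pass 70% of its speed; a pose out of reach is approached as far as the arm can. The fingers move at their own pace and stop on an object; the grip force is fixed at half the most. Time passes only in rows, so rows that do not move let the fingers close. It prints the time, the measured TCP pose, the force, the opening and the grip force at its end. Input that does not fit is refused with a message, and nothing moves.
- bot.get_obs(): the state, without advancing time (a new reading comes with each control period).
- bot.capture(name): name is "side" or "top"; returns a dict with "color" (420x560x3 uint8, red, green, blue), "K" (3x3 intrinsics, pixels), "k1" (the pictures are not rectified: a ray, as slopes to the right and down, at radius r is drawn at 1 + k1 r^2 times it, then the intrinsics apply), "R" (3x3) and "t" (3): a world point X has camera coordinates R X + t. Camera axes: x right, y down, z forward; pixel columns grow to the right and rows downward; lengths in mm; the calibration is good to about 2 mm. A picture is of the moment at which its call begins. There is no depth.
- bot.close_job(): hands the job in; it is judged then, once.
The state is a dict: "time": time; "joint_positions": joint angles; "dq": joint speeds; "tau": joint torques, N m; "tool_pos": TCP position; "tcp_rot": TCP orientation; "contact_force": force on the tool from outside, world axes, zero at the start; "moment": the same for the moment, N m; "grip_width": finger opening in mm; "finger_force": force on a finger pad.
Only numpy, scipy, OpenCV 4.12 (cv2) and the standard library are available. Lean on these libraries where they do the work, as an engineer would, in place of code of your own. Each camera call takes 0.05 s, during which the arm holds its last target. There are 200 camera calls.

## Working session

There is one attempt and no reset: what is moved stays moved. The work goes in short steps, Python scripts to look and compute and a shell command to move; the robot and the scene stay as the last step left them, time stands still between calls to the robot, and variables do not carry over. Pictures are saved under pics/ and viewed, at most 10 in all, crops included, and the job is handed in when it is done.

```bash
ls; mkdir -p pics; python3 - <<'E'
from plant import bot
import cv2,pickle
o=bot.get_obs();print(o)
for n in("side","top"):
    c=bot.capture(n);pickle.dump(c,open(n+".pkl","wb"));cv2.imwrite(f"pics/{n}0.png",c["color"][:,:,::-1]);print(n,c["K"],c["k1"],c["R"],c["t"])
E
```

```text
pics
plant.py
shift.py
{'time': 0.0, 'joint_positions': array([ 1.06102548e+00,  3.42708235e-01,  1.52501358e+00, -1.50201088e-06,
        1.27538491e+00, -1.45975629e-01]), 'dq': array([-1.71906843e-03, -6.35276944e-04, -1.47161772e-03, -1.71082203e-03,
       -8.38295309e-05,  1.11890900e-03]), 'tau': array([-1.52527336e-04, -4.31233513e+01, -2.44216204e+01,  7.18579930e-02,
        5.58807270e-02, -1.19145575e-04]), 'tool_pos': array([186.70821329, 490.533629  , 404.05347446]), 'tcp_rot': array([-3.14009448e+00, -2.18811867e-04,  2.77779771e+00]), 'contact_force': array([-0.56487515, -0.41450915, -0.30792871]), 'moment': array([ 0.04920828, -0.02667691,  0.08222486]), 'finger_force': 0.0, 'grip_width': 91.80364357557183}
side [[518.39824508   0.         278.81325355]
 [  0.         518.39824508 206.05954728]
 [  0.           0.           1.        ]] -0.10433859713295564 [[ 0.87030387 -0.49209678 -0.02029627]
 [-0.30666446 -0.5091878  -0.80416708]
 [ 0.38539342  0.70609386 -0.59405671]] [-449.30947648  226.9242982  1445.41789692]
top [[433.73992846   0.         277.10514112]
 [  0.         433.73992846 219.2419242 ]
 [  0.           0.           1.        ]] -0.133766550002305 [[ 1.60487129e-02 -9.99871204e-01 -1.16988734e-04]
 [-9.94672877e-01 -1.59533600e-02 -1.01839863e-01]
 [ 1.01824880e-01  1.75076424e-03 -9.94800798e-01]] [ -42.98120574  531.89529148 1128.05853541]
```

View pics/top0.png

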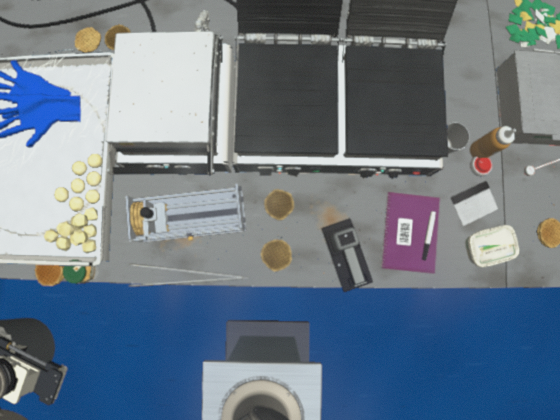

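View pics/side0.png

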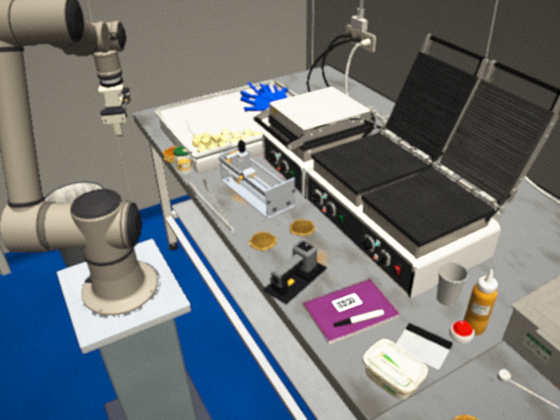

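The top view shows the magazine at about (185,212) with its knob near (147,212), the scanner in its holder at (347,255) with the head up in the picture, and the label at (405,232). The side view shows the same scene. I'll enlarge crops of both.

```bash
cat > h.py <<'E'
import numpy as np,cv2,pickle
from scipy.optimize import least_squares
def ray(c,uv):
    K=c["K"];p=np.array([(uv[0]-K[0,2])/K[0,0],(uv[1]-K[1,2])/K[1,1]])
    s=p.copy()
    for _ in range(20): s=p/(1+c["k1"]*(s@s))
    d=c["R"].T@np.array([*s,1]); return -c["R"].T@c["t"],d
def atz(c,uv,z):
    o,d=ray(c,uv); return o+d*(z-o[2])/d[2]
def tri(c1,u1,c2,u2):
    A=[];b=[]
    for c,u in((c1,u1),(c2,u2)):
        o,d=ray(c,u);d=d/np.linalg.norm(d);P=np.eye(3)-np.outer(d,d);A.append(P);b.append(P@o)
    return np.linalg.lstsq(np.vstack(A),np.hstack(b),rcond=None)[0]
def proj(c,X):
    x=c["R"]@np.asarray(X,float)+c["t"];s=x[:2]/x[2];s=s*(1+c["k1"]*(s@s))
    return np.array([c["K"][0,0]*s[0]+c["K"][0,2],c["K"][1,1]*s[1]+c["K"][1,2]])
def crop(c,x,y,w,h,k):
    im=cv2.resize(c["color"][y:y+h,x:x+w,::-1],None,fx=k,fy=k,interpolation=cv2.INTER_CUBIC)
    for i in range(x-x%10+10,x+w,10):
        cv2.line(im,((i-x)*k,0),((i-x)*k,6 if i%50 else 14),(0,255,255),1)
        if i%20==0: cv2.putText(im,str(i),((i-x)*k-10,24),0,.35,(0,255,255),1)
    for j in range(y-y%10+10,y+h,10):
        cv2.line(im,(0,(j-y)*k),(6,(j-y)*k),(0,255,255),1); cv2.putText(im,str(j),(8,(j-y)*k+4),0,.35,(0,255,255),1)
    return im
def load(n): return pickle.load(open(n+".pkl","rb"))
E
python3 - <<'E'
from h import *
t,s=load("top"),load("side")
a=crop(t,118,178,132,70,6);b=crop(s,212,135,90,85,7)
cv2.imwrite("pics/m.png",np.vstack([crop(t,118,178,132,66,6)[:, :792]]))
c=crop(t,315,185,130,110,6)
cv2.imwrite("pics/sc.png",c)
cv2.imwrite("pics/ms.png",crop(s,210,135,90,80,7))
cv2.imwrite("pics/ss.png",crop(s,255,235,130,90,6))
E
```

```text
(no output)
```

View pics/sc.png

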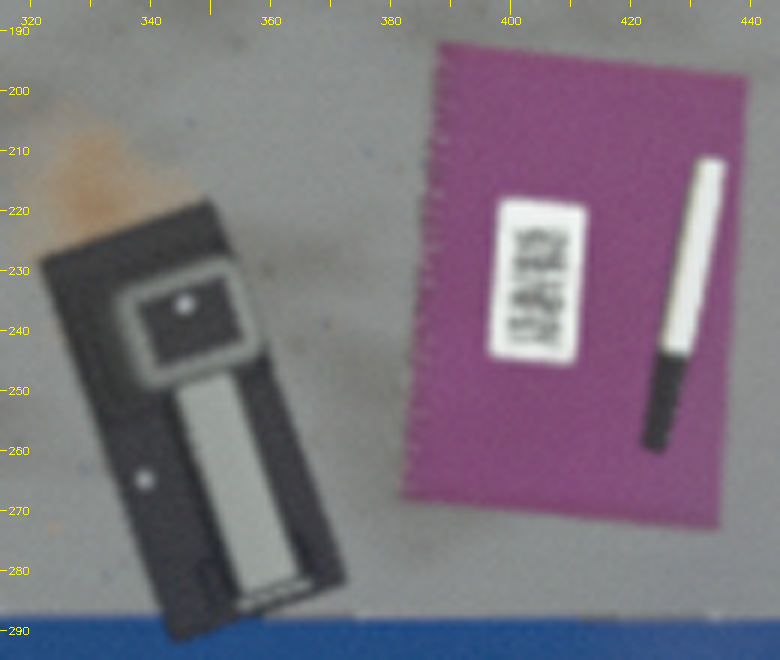

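View pics/m.png

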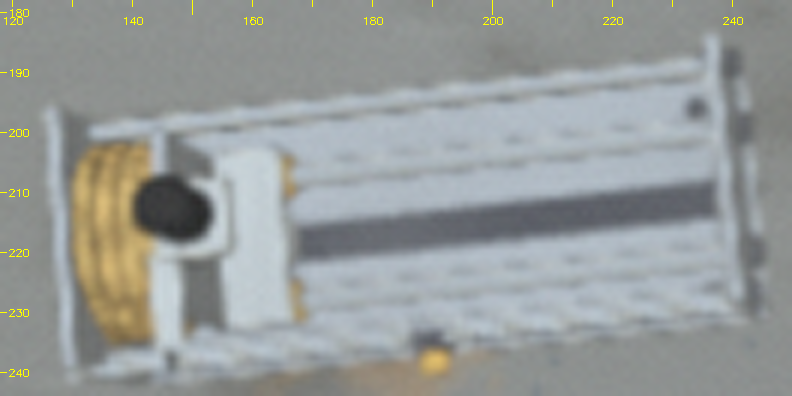

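View pics/ms.png

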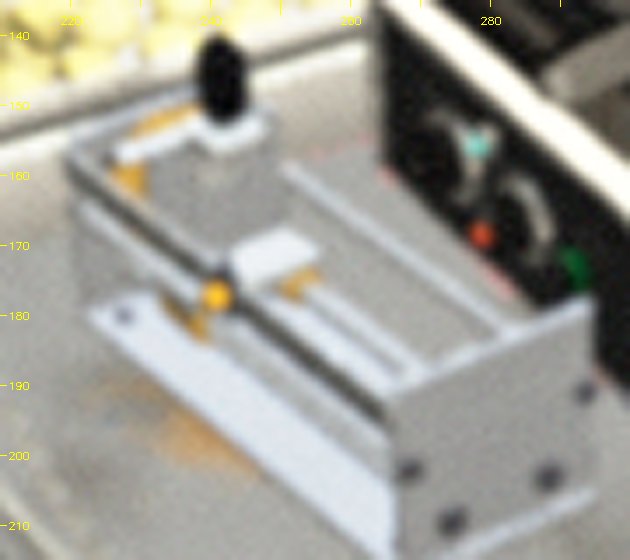

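The crops show: holder base corners (322,228), (350,218), (373,282), (345,292); head top centred near (347,238); handle end near (360,284); label centre (404.5,231.5). On the magazine, the knob is at about (147,212) and the pointer with its screw at about (190,236). The index tip is near (146,239), and the pull is to the right in the top view (world -y).

```bash
python3 - <<'E'
from h import *
t,s=load("top"),load("side");np.set_printoptions(precision=1,suppress=True)
B=np.array([atz(t,u,8) for u in((322,228),(350,218),(373,282),(345,292))]);print("base",B,np.linalg.norm(B-np.roll(B,-1,0),axis=1),B.mean(0))
d=(B[0]+B[1]-B[2]-B[3]);print("holder yaw",np.arctan2(d[1],d[0]))
H=np.array([atz(t,u,94) for u in((334.5,234),(352.5,227.5),(359.5,243),(341,249.5))]);print("head",H,np.linalg.norm(H-np.roll(H,-1,0),axis=1),H.mean(0))
for u in((344,250.5),(355,247.5),(365,281),(355,284)): print("handle",atz(t,u,76))
L=np.array([atz(t,u,15) for u in((398,218),(412.5,219.5),(410.5,245.5),(396.5,244))]);print("label",L.mean(0),np.linalg.norm(L-np.roll(L,-1,0),axis=1))
N=np.array([atz(t,u,14) for u in((388,192),(439.5,197.5),(435,273),(381.5,268))]);print("nb",N.mean(0))
print("knob top/bottom tri",tri(t,(144.5,212),s,(242,142.5)))
print("screw",tri(t,(190.3,238),s,(240.7,177)))
M=[(63-0,108),]
for z in(119,):
  E=np.array([atz(t,u,z) for u in((127,196.5),(237,184.5),(242,231),(130,241))]);print("mag",E,E.mean(0),np.linalg.norm(E-np.roll(E,-1,0),axis=1))
for p in [H.mean(0)]: print(proj(s,p))
E
```

```text
base [[ 512.6 -156.3    8. ]
 [ 541.  -232.5    8. ]
 [ 368.7 -295.4    8. ]
 [ 341.3 -219.5    8. ]] [ 81.4 183.4  80.6 182.6] [ 440.9 -225.9    8. ]
holder yaw 0.3518750151425832
head [[ 490.8 -179.    94. ]
 [ 507.8 -224.4   94. ]
 [ 469.1 -242.1   94. ]
 [ 452.2 -195.5   94. ]] [48.5 42.6 49.6 42. ] [ 480.  -210.2   94. ]
handle [ 450.4 -205.8   76. ]
handle [ 458.4 -234.    76. ]
handle [ 373.8 -259.8   76. ]
handle [ 366.  -234.2   76. ]
label [ 505.3 -380.7   15. ] [40.6 71.3 39.  71. ]
nb [ 503.9 -400.4   14. ]
knob top/bottom tri [532.2 278.5 169.6]
screw [475.5 179.8 105.1]
mag [[574.4 342.5 119. ]
 [608.   66.1 119. ]
 [492.8  50.8 119. ]
 [463.1 329.  119. ]] [534.6 197.1 119. ] [278.5 116.2 279.8 112.1]
[304.2 246.4]
```

View pics/ss.png

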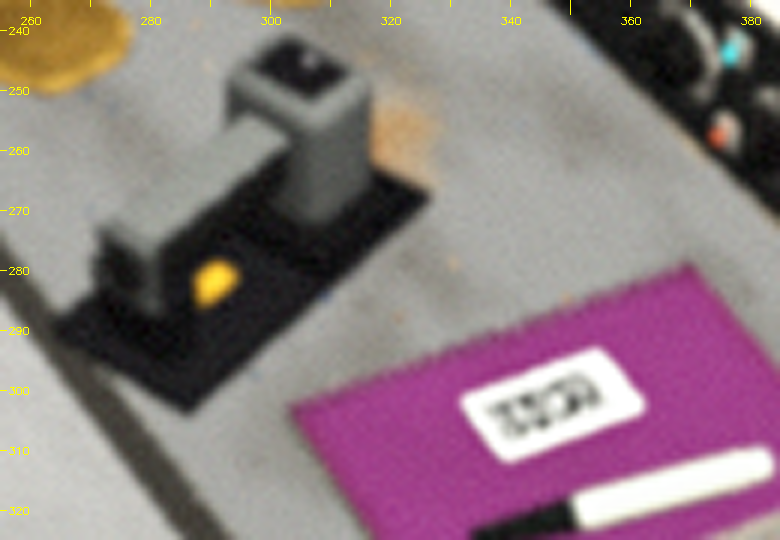

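The side crop shows the head top centred at (305,248), which agrees with my projection (304,246). The label is centred near (347,304). The handle runs back to (280,275). The magazine's yaw is about 1.685 and the scanner's about 0.345. I'll move over towards the scanner.

The manual's scale: shifts go in units of 50 mm and turns go in units of 0.2 rad. Converting my numbers, -245 mm is -4.9, -200 mm is -4, -0.709 rad is -3.545.

```bash
cat >> h.py <<'E'
def to(x,y,z,yaw,fold=True):
    "print tool-frame shift bringing the GRASP point to x,y,z with tool yaw (down)"
    from plant import bot
    from scipy.spatial.transform import Rotation as Ro
    o=bot.get_obs();R=Ro.from_euler("xyz",o["tcp_rot"]).as_matrix();p=o["tool_pos"]
    d=R.T@(np.array([x,y,z+159.])-p);a=-(yaw-o["tcp_rot"][2]);a=(a+np.pi)%(2*np.pi)-np.pi
    print("t %.2f grasp %s rot %s"%(o["time"],np.round(p+159*R[:,2],1),np.round(o["tcp_rot"],4)),"shift",np.round(d-159*(R.T@np.array([0,0,-1])-np.array([0,0,1])),1),"turn %.3f"%a,"F",np.round(o["contact_force"],1),"w %.1f"%o["grip_width"],"q",np.round(o["joint_positions"],2))
E
python3 shift.py '[[92,-0.96,-0.68,0,-0.9],[92,-1.92,-1.36,0,-1.8],[92,-2.88,-2.04,0,-2.7],[92,-4,-2.72,0,-3.545],[92,-4.9,-3.4,0,-3.545]]'
python3 -c "
from h import *
to(450,50,225,3.487)
to(421.7,-231.2,150,3.487)"
```

```text
time: 0.72
tool_pos: [345.3, 259.6, 404.6]
tcp_rot: [3.141, 0.0, -2.792]
contact_force: [1.3, -0.5, -0.4]
grip_width: 92.1
finger_force: 0.0
t 0.72 grasp [345.3 259.6 245.6] rot [ 3.1414e+00  2.0000e-04 -2.7924e+00] shift [ -26.7 -232.7   20.6] turn 0.004 F [ 1.3 -0.5 -0.4] w 92.1 q [ 0.47  0.17  1.76  0.    1.21 -1.45]
t 0.72 grasp [345.3 259.6 245.6] rot [ 3.1414e+00  2.0000e-04 -2.7924e+00] shift [  96.1 -487.3   95.5] turn 0.004 F [ 1.3 -0.5 -0.4] w 92.1 q [ 0.47  0.17  1.76  0.    1.21 -1.45]
```

In the tool's units: 5 mm is 0.1, -232 mm is -4.64.

```bash
python3 shift.py '[[92,-0.12,-1.1,0.1,0],[92,-0.26,-2.2,0.2,0],[92,-0.4,-3.3,0.3,0],[92,-0.54,-4.3,0.4,0],[92,-0.54,-4.64,0.4,0]]' >/dev/null
python3 shift.py '[[92,0.7,-1.1,0.3,0],[92,1.3,-2.1,0.6,0],[92,1.8,-3.1,0.9,0],[92,2.2,-4.1,1.2,0],[92,2.44,-4.8,1.4,0]]' >/dev/null
python3 -c "
from h import *
to(421.7,-231.2,130,3.487)"
```

```text
t 1.98 grasp [ 414.4 -216.8  155.1] rot [ 3.1408e+00 -2.0000e-04 -2.7975e+00] shift [ -1.9 -15.8  25.1] turn -0.001 F [-0.4 -0.  -0.2] w 92.1 q [-0.65  0.34  1.81  0.    0.99 -2.56]
```

In the tool's units: 25 mm is 0.5, 20 mm is 0.4.

```bash
python3 shift.py '[[92,-0.04,-0.3,0.4,0],[92,-0.04,-0.3,0.5,0],[92,-0.04,-0.3,0.5,0]]' >/dev/null
python3 -c "
from h import *
to(421.7,-231.2,58,3.487)"
```

```text
t 2.35 grasp [ 421.7 -227.6  130.6] rot [ 3.1401e+00 -6.0000e-04 -2.7955e+00] shift [ 1.3 -3.  72.6] turn 0.001 F [ 1.1 -0.3  1.4] w 91.3 q [-0.66  0.39  1.81  0.    0.94 -2.57]
```

```bash
python3 shift.py '[[92,0.02,-0.06,0.6,0],[60,0.02,-0.06,1.2,0],[50,0.02,-0.06,1.44,0],[50,0.02,-0.06,1.45,0],[50,0.02,-0.06,1.45,0]]' 
python3 -c "
from h import *
to(421.7,-231.2,58,3.487)
from plant import bot
for n in('top','side'):
    c=bot.capture(n);pickle.dump(c,open(n+'1.pkl','wb'))
a=crop(load('top1'),315,215,70,80,6);b=crop(load('side1'),255,215,60,80,6)
cv2.imwrite('pics/g1.png',np.hstack([a,b]))"
```

```text
time: 2.98
tool_pos: [422.4, -232.0, 218.3]
tcp_rot: [-3.14, 0.001, -2.796]
contact_force: [0.2, -0.7, -0.6]
grip_width: 56.3
finger_force: 0.0
t 2.98 grasp [ 422.7 -232.2   59.3] rot [-3.1401e+00  1.1000e-03 -2.7960e+00] shift [0.2 0.8 1.3] turn 0.000 F [ 0.2 -0.7 -0.6] w 56.3 q [-0.66  0.51  1.87  0.    0.76 -2.58]
```

View pics/g1.png

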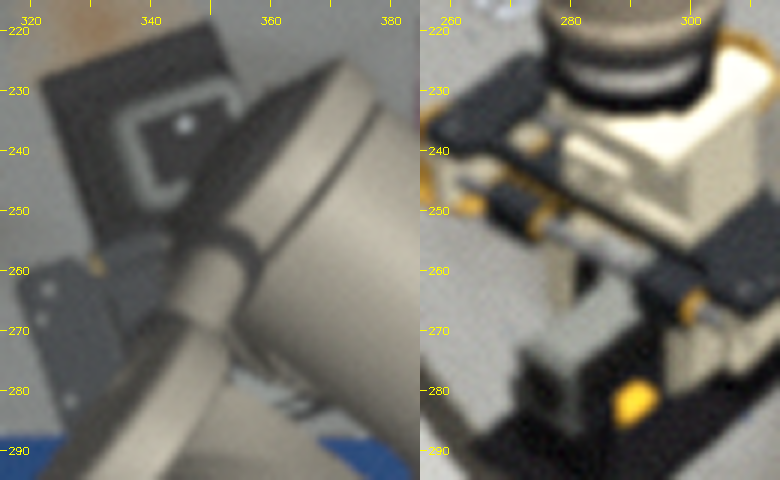

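The top picture shows the head unmoved at (347,237). The side picture shows the fingers straddling the handle, at about (278,265) and (305,280). I'll close the fingers.

In the tool's units: 1 mm is 0.02, 0.8 mm is 0.016.

```bash
python3 shift.py '[[25,0,0.016,0.02,0],[25,0,0.016,0.02,0],[25,0,0.016,0.02,0],[25,0,0.016,0.02,0],[25,0,0.016,0.02,0]]' 
python3 -c "
from h import *
to(421.7,-231.2,58,3.487)"
```

```text
time: 3.7
tool_pos: [421.7, -231.2, 216.4]
tcp_rot: [3.141, -0.0, -2.796]
contact_force: [-1.7, 1.8, 5.5]
grip_width: 31.6
finger_force: 30.0
t 3.70 grasp [ 421.6 -231.1   57.4] rot [ 3.1413e+00 -1.0000e-04 -2.7964e+00] shift [-0.   0.  -0.6] turn -0.000 F [-1.7  1.8  5.5] w 31.6 q [-0.66  0.51  1.87  0.    0.76 -2.58]
```

```bash
python3 shift.py '[[25,0,0,-0.2,0],[25,0,0,-0.6,0],[25,0,0,-1.2,0],[25,0,0,-1.96,0],[25,0,0,-1.96,0]]' 
python3 shift.py '[[25,0,0,0,0],[25,0,0,0,0]]' 
python3 - <<'E'
from h import *
from plant import bot
to(447,-401.7,155,3.487)
for n in('top','side'):
    c=bot.capture(n);pickle.dump(c,open(n+'2.pkl','wb'))
a=crop(load('top2'),310,205,70,80,6);b=crop(load('side2'),255,190,60,80,6)
cv2.imwrite('pics/g2.png',np.hstack([a,b]))
E
```

```text
time: 4.32
tool_pos: [422.4, -231.7, 317.0]
tcp_rot: [-3.136, 0.003, -2.796]
contact_force: [-0.4, -0.4, -1.9]
grip_width: 31.8
finger_force: 30.0
time: 4.58
tool_pos: [421.4, -231.1, 313.0]
tcp_rot: [3.139, -0.001, -2.796]
contact_force: [-0.3, 0.7, -2.3]
grip_width: 32.1
finger_force: 30.0
t 4.58 grasp [ 421.1 -230.8  154. ] rot [ 3.1393e+00 -1.3000e-03 -2.7965e+00] shift [  33.9 -168.9   -1.4] turn -0.000 F [-0.3  0.7 -2.3] w 32.1 q [-0.66  0.36  1.77  0.    1.01 -2.58]
```

View pics/g2.png

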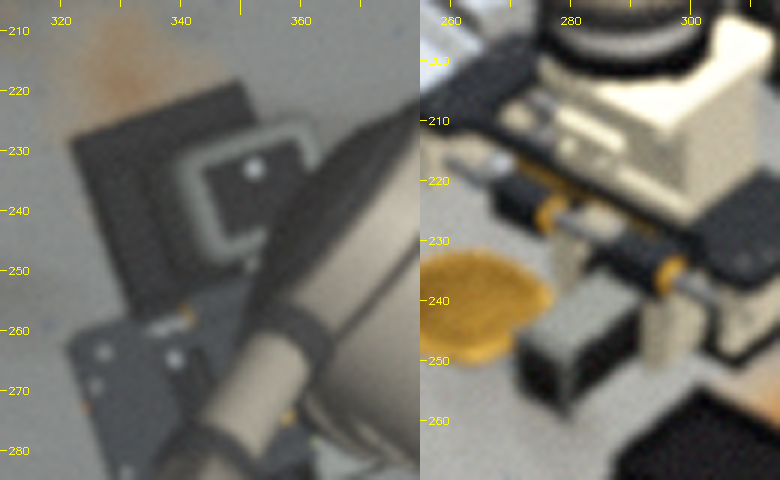

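The scanner hangs level in the fingers, with the bright dot on its head now at (352.3,233). I'll check that against the pure lift.

```bash
python3 - <<'E'
from h import *
t=load('top2');np.set_printoptions(precision=1,suppress=True)
print(atz(t,(345.7,235.6),94),atz(t,(352.3,233),190.6))
print(proj(load('side2'),[421.1-54.9,-230.8-20,190.6-18]))
print("label side", tri(load('top'),(404.5,231.7),load('side'),(347.3,304)))
to(447,-401.7,155,3.487)
E
```

```text
[ 487.2 -207.2   94. ] [ 486.9 -207.2  190.6]
[274.6 247.1]
label side [ 506.8 -383.3    8.9]
t 4.67 grasp [ 421.3 -230.9  154.2] rot [ 3.1 -0.  -2.8] shift [  34.  -168.8   -1.1] turn -0.000 F [-0.6 -0.6 -2.1] w 31.8 q [-0.7  0.4  1.8  0.   1.  -2.6]
```

The lift was a pure vertical move with no tilt. Next I move over the label.

In the tool's units: 21 mm is 0.42, -169 mm is -3.38.

```bash
python3 shift.py '[[25,0.1,-0.5,0,0],[25,0.26,-1.3,0,0],[25,0.42,-2.1,0,0],[25,0.58,-2.9,-0.02,0],[25,0.68,-3.38,-0.02,0]]' >/dev/null
python3 shift.py '[[25,0,0,0,0],[25,0,0,0,0],[25,0,0,0,0]]' 
python3 - <<'E'
from h import *
from plant import bot
to(447.2,-401.9,155,3.487)
for n in('top','side'):
    c=bot.capture(n);pickle.dump(c,open(n+'3.pkl','wb'))
a=crop(load('top3'),370,185,80,90,5);b=crop(load('side3'),280,210,78,90,5)
cv2.imwrite('pics/g3.png',np.hstack([a,b]))
E
```

```text
time: 5.68
tool_pos: [447.0, -400.8, 315.1]
tcp_rot: [3.141, -0.0, -2.795]
contact_force: [-0.8, -0.1, -0.9]
grip_width: 31.8
finger_force: 30.0
t 5.67 grasp [ 446.9 -400.6  156.1] rot [ 3.1406e+00 -2.0000e-04 -2.7955e+00] shift [ 0.2 -1.   1.1] turn 0.001 F [-0.8 -0.1 -0.9] w 31.8 q [-0.86  0.56  1.43  0.    1.15 -2.78]
```

View pics/g3.png

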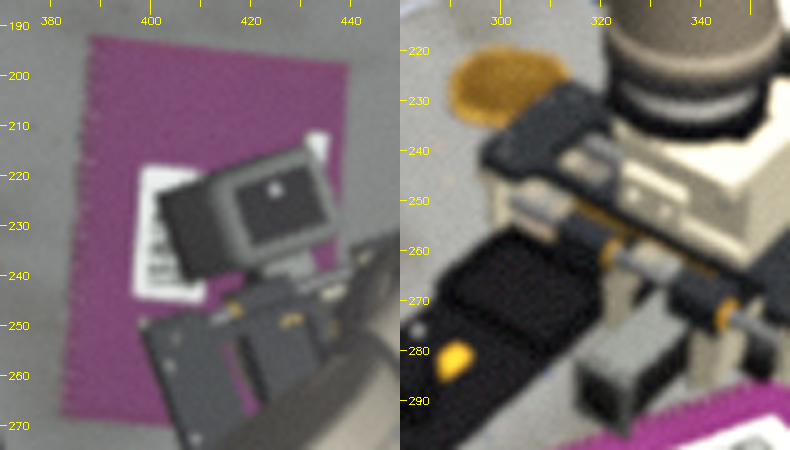

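The head is over the label, with its dot at (425,222.8). I'll check the number, then hold still.

```bash
python3 - <<'E'
from h import *
print(atz(load('top3'),(425,222.8),192.1)-[7,3,0])
E
python3 shift.py '[[25,0,-0.014,0.02,0],[25,0,-0.014,0.02,0],[25,0,-0.014,0.02,0],[25,0,-0.014,0.02,0],[25,0,-0.014,0.02,0]]'
for i in 1 2 3 4; do python3 shift.py '[[25,0,0,0,0],[25,0,0,0,0],[25,0,0,0,0],[25,0,0,0,0],[25,0,0,0,0]]'|head -3; done
python3 -c "
from h import *
to(421.6,-231.1,155,3.487)"
```

```text
[ 505.84292638 -380.38858102  192.1       ]
time: 6.4
tool_pos: [447.2, -402.5, 314.2]
tcp_rot: [3.142, 0.0, -2.796]
contact_force: [-1.4, 0.1, -1.7]
grip_width: 31.3
finger_force: 30.0
time: 7.02
tool_pos: [447.2, -402.5, 314.2]
tcp_rot: [3.142, 0.0, -2.796]
time: 7.65
tool_pos: [447.2, -402.5, 314.2]
tcp_rot: [3.142, 0.0, -2.796]
time: 8.28
tool_pos: [447.2, -402.5, 314.2]
tcp_rot: [3.142, 0.0, -2.796]
time: 8.9
tool_pos: [447.2, -402.5, 314.2]
tcp_rot: [3.142, 0.0, -2.796]
t 8.90 grasp [ 447.2 -402.5  155.2] rot [ 3.1415e+00  1.0000e-04 -2.7964e+00] shift [-33.9 169.9   0.2] turn -0.000 F [ 0.6 -0.2 -2.1] w 32.1 q [-0.86  0.56  1.43  0.    1.15 -2.78]
```

In the tool's units: -5 mm is -0.1, 170 mm is 3.4.

```bash
python3 shift.py '[[25,-0.1,0.5,0,0],[25,-0.26,1.3,0,0],[25,-0.42,2.1,0,0],[25,-0.58,2.9,0,0],[25,-0.68,3.4,0,0]]' >/dev/null
python3 shift.py '[[25,0,0,0,0],[25,0,0,0,0],[25,0,0,0,0]]' >/dev/null
python3 -c "
from h import *
to(421.6,-231.1,57.4,3.487)"
```

```text
t 9.90 grasp [ 421.9 -232.   155.2] rot [-3.1411e+00  3.0000e-04 -2.7973e+00] shift [-0.1  0.8 97.8] turn -0.001 F [ 0.7 -0.3 -2.6] w 31.6 q [-0.66  0.36  1.77 -0.    1.01 -2.58]
```

```bash
python3 shift.py '[[25,0,0.012,0.5,0],[25,0,0.012,1,0],[25,0,0.012,1.4,0],[25,0,0.012,1.6,0],[25,0,0.012,1.6,0]]' |grep force
python3 shift.py '[[25,0,0,0.1,0],[25,0,0,0.2,0],[25,0,0,0.28,0],[25,0,0,0.346,0],[25,0,0,0.346,0]]' |grep force
python3 -c "
from h import *
to(421.6,-231.1,57.4,3.487)"
```

```text
contact_force: [-0.3, 0.7, -2.0]
finger_force: 30.0
contact_force: [-0.8, 0.8, -2.0]
finger_force: 30.0
t 11.15 grasp [ 421.3 -230.3   57.7] rot [ 3.1412e+00 -2.0000e-04 -2.7964e+00] shift [ 0.1 -0.7  0.3] turn -0.000 F [-0.8  0.8 -2. ] w 32.0 q [-0.66  0.51  1.87  0.    0.76 -2.58]
```

In the tool's units: 1 mm is 0.02, 0.6 mm is 0.012.

```bash
python3 shift.py '[[25,0,0,0.012,0],[25,0,0,0.02,0],[25,0,0,0.02,0]]' |grep -E "force|pos"
python3 shift.py '[[45,0,0,0,0],[60,0,0,0,0],[60,0,0,0,0],[60,0,0,0,0]]' |grep -E "force|width"
python3 shift.py '[[60,0,0,-0.4,0],[70,0,0,-1.2,0],[70,0,0,-2.2,0],[70,0,0,-3.2,0],[70,0,0,-3.5,0]]' |grep -E "force|pos"
python3 - <<'E'
from h import *
from plant import bot
to(532,278,190,3.256)
for n in('top','side'):
    c=bot.capture(n);pickle.dump(c,open(n+'4.pkl','wb'))
a=crop(load('top4'),310,205,70,95,5);b=crop(load('side4'),250,215,80,95,5)
cv2.imwrite('pics/g4.png',np.hstack([a,b]))
E
```

```text
tool_pos: [421.5, -230.4, 216.3]
contact_force: [-1.4, 0.5, 5.0]
finger_force: 30.0
contact_force: [-0.8, -0.3, 0.3]
grip_width: 59.8
finger_force: 0.0
tool_pos: [421.7, -230.5, 394.2]
contact_force: [-0.2, 0.5, -0.8]
finger_force: 0.0
t 12.65 grasp [ 422.4 -231.1  235.2] rot [-3.1367  0.0032 -2.7963] shift [-276.3  440.6   44. ] turn 0.231 F [-0.2  0.5 -0.8] w 70.3 q [-0.66  0.27  1.66  0.    1.21 -2.58]
```

View pics/g4.png

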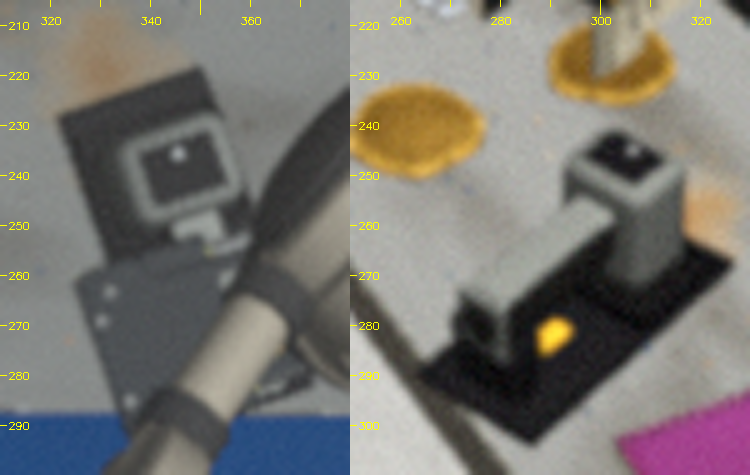

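The scanner is back home exactly as before, with its dot at (345.7,235.6) in the top view and the head at (305,250) in the side view. That was my last allowed picture, so from here I measure with image code. The stills from the start serve for the knob, the index and the pointer.

```bash
cat > knob.py <<'E'
from h import *
t,s=load("top"),load("side");np.set_printoptions(precision=2,suppress=True,linewidth=220)
def mask(c,x,y,w,h,th):
    g=c["color"][y:y+h,x:x+w].max(2).astype(float); return np.clip((th+30-g)/60,0,1)
bx=[(t,134,201,26,24,85),(s,232,134,20,24,70)]
ms=[mask(*b) for b in bx]
def sil(c,X,b):
    a=np.linspace(0,2*np.pi,40);P=np.array([proj(c,[X[0]+13*np.cos(q),X[1]+13*np.sin(q),X[2]+k]) for q in a for k in(-23,19)])
    im=np.zeros((b[4]*8,b[3]*8),np.uint8);hull=cv2.convexHull(((P-[b[1],b[2]]+.5)*8).astype(np.int32));cv2.fillConvexPoly(im,hull,255)
    return cv2.resize(im,(b[3],b[4]),interpolation=cv2.INTER_AREA)/255.
from scipy.optimize import minimize
f=lambda X:sum(((sil(b[0],X,b)-m)**2).sum() for b,m in zip(bx,ms))
best=min((minimize(f,[532,275,z],method="Nelder-Mead",options=dict(initial_simplex=[[532,275,z],[540,275,z],[532,283,z],[532,275,z+12]])) for z in(135,145,155)),key=lambda r:r.fun)
print(best.x,best.fun,[m.sum() for m in ms],[sil(b[0],best.x,b).sum() for b in bx])
for b,m in zip(bx,ms):
    print(np.round(m*9).astype(int))
E
python3 knob.py
python3 - <<'E'
from h import *
t,s=load("top"),load("side");np.set_printoptions(linewidth=220)
print("cams",-t["R"].T@t["t"],-s["R"].T@s["t"])
g=t["color"].astype(int)
print("index top gray x140-153,y228-243");print(g[228:244,140:154].mean(2).astype(int))
print("ptr top x183-198");print(g[228:244,183:199].mean(2).astype(int));print("r-b");print((g[...,0]-g[...,2])[230:244,183:199])
h=s["color"].astype(int)
print("side idx x218-246,y150-184");print(h[150:184,218:248].mean(2).astype(int))
E
```

```text
[532.86 284.18 148.18] 78.25093810073048 [np.float64(93.66666666666667), np.float64(57.400000000000006)] [np.float64(149.13725490196077), np.float64(106.66666666666666)]
[[0 0 0 0 0 0 0 0 0 0 0 0 0 0 0 0 0 0 0 0 0 0 0 0 0 0]
 [0 0 0 0 0 0 0 0 0 0 0 0 0 0 0 0 0 0 0 0 0 0 0 0 0 0]
 [0 0 0 0 0 0 0 0 0 0 0 0 0 0 0 0 0 0 0 0 0 0 0 0 0 0]
 [0 0 0 0 0 0 0 0 0 0 0 0 0 0 0 0 0 0 0 0 0 0 0 0 0 0]
 [0 0 0 0 0 0 0 0 0 0 0 0 0 0 0 0 0 1 0 0 0 0 0 0 0 0]
 [0 0 0 0 0 0 0 0 0 0 0 0 0 1 0 0 0 0 0 0 0 0 0 0 0 0]
 [0 0 0 0 0 0 0 0 0 0 2 4 6 5 2 0 0 0 0 0 0 0 0 0 0 0]
 [0 0 0 0 0 0 0 0 4 7 8 9 9 8 5 0 0 0 0 0 0 0 0 0 0 0]
 [0 0 0 0 0 0 0 3 9 8 8 8 9 9 9 5 0 0 0 0 0 0 0 0 0 0]
 [0 0 0 0 0 0 0 7 8 8 9 8 8 8 9 9 8 3 0 0 0 0 0 0 0 0]
 [0 0 0 0 0 0 2 8 8 8 8 8 8 8 8 9 9 9 3 0 0 0 0 0 0 0]
 [0 0 0 0 0 0 3 8 8 8 8 8 8 8 8 9 9 9 6 0 0 0 0 0 0 0]
 [0 0 0 0 0 0 3 8 8 8 8 8 8 8 9 9 9 9 8 0 0 0 0 0 0 0]
 [0 0 0 0 0 0 1 8 9 9 8 8 9 9 9 9 9 9 7 0 0 0 0 0 0 0]
 [0 0 0 0 0 0 0 4 8 9 9 9 9 9 9 9 9 9 4 0 0 0 0 0 0 0]
 [0 0 0 0 0 0 0 0 2 6 7 9 9 9 9 9 9 7 0 0 0 0 0 0 0 0]
 [0 0 0 0 0 0 0 0 0 0 0 2 6 8 8 7 5 0 0 0 0 0 0 0 
[... 4049 characters left out ...]
 8  11  11]
 [ -2   2   5   8  21  64  93 104 102  73  30  16  18  19  21  18]
 [ 21  25  27  27  39  78 101 109 104  78  34  20  17  15  15  10]
 [ 32  35  34  32  40  71  89  91  86  62  27  17  12   7   5   4]
 [ 30  33  33  31  34  50  59  54  47  36  22  15   9   4   2  -1]
 [ 26  31  29  30  32  33  34  29  24  19  15   9   8   0   0  -1]
 [ 26  28  28  31  33  31  29  26  20  13   8   6   2   1  -1   1]
 [ 25  27  28  30  32  30  27  24  14   7   1   0  -2  -3  -2  -1]]
side idx x218-246,y150-184
[[181 162 147 ... 127 174 195]
 [141 132 125 ... 173 194 189]
 [135 141 156 ... 222 225 199]
 ...
 [172 168 164 ... 156 113  91]
 [169 170 170 ... 193 157 118]
 [167 171 169 ... 199 189 159]]
```

```bash
python3 - <<'E'
from h import *
import sys
t,s=load("top"),load("side");np.set_printoptions(precision=2,suppress=True,linewidth=250,threshold=10**6)
def cen(c,x,y,w,h,th):
    g=np.clip(th-c["color"][y:y+h,x:x+w].max(2).astype(float),0,60);yy,xx=np.mgrid[y:y+h,x:x+w];return np.array([(g*xx).sum(),(g*yy).sum()])/g.sum()
a=cen(t,138,205,17,15,110);b=cen(s,236,139,12,15,110);print(a,b,tri(t,a,s,b))
for A,B,z in(((168,214.5),(237,207),15),((168,220.5),(237,213.5),15),((133,200),(236,188.5),110),((130,241),(242,231),110)):
    d=atz(t,B,z)-atz(t,A,z);print("axis yaw",np.arctan2(-d[1],-d[0]))
for y in(1.685,1.675,1.695):
    u=np.array([np.cos(y),np.sin(y),0]);v=np.array([-u[1],u[0],0])
    for z in(104,110):
        I=atz(t,(146.2,238),z+2);P=atz(t,(189.3,234.8),z);S=atz(t,(190.1,237.9),z);M=atz(t,(189.3,237),z);print(y,z,"idx",I,"ptr",P,"travel",(I-P)@u,"screw",(I-S)@u,"lat",(I-P)@v,(I-S)@v)
h=s["color"].astype(int);print(h[150:186,218:248].mean(2).astype(int))
print("proj idx side",proj(s,atz(t,(146.2,238),108)),"ptr",proj(s,atz(t,(189.3,234.8),106)))
E
```

```text
[146.35 212.41] [241.23 146.11] [531.03 279.18 155.73]
axis yaw 1.6943204830919285
axis yaw 1.6876408488573686
axis yaw 1.6948556680059497
axis yaw 1.6773340939153636
1.685 104 idx [472.03 292.09 106.  ] ptr [482.2  183.44 104.  ] travel 109.0968652382366 screw 110.4858975847372 lat -2.2776603532604454 -10.177126009975803
1.685 110 idx [471.71 290.25 112.  ] ptr [481.82 182.21 110.  ] travel 108.48310706057894 screw 109.86436755794597 lat -2.26393153715093 -10.11919847129891
1.675 104 idx [472.03 292.09 106.  ] ptr [482.2  183.44 104.  ] travel 109.114186664356 screw 110.58214289981416 lat -1.1865960015293964 -9.07177659629258
1.675 110 idx [471.71 290.25 112.  ] ptr [481.82 182.21 110.  ] travel 108.50032188847854 screw 109.96006468353308 lat -1.1790053513390235 -9.020067150648575
1.695 104 idx [472.03 292.09 106.  ] ptr [482.2  183.44 104.  ] travel 109.0686342165071 screw 110.37860377197302 lat -3.368496940854211 -11.281457719538938
1.695 110 idx [471.71 290.25 112.  ] ptr [481.82 182.21 110.  ] travel 108.45504401237558 screw 109.75768408715639 lat -3.3486313316957212 -11.2173178
[... 3786 characters left out ...]
9 161 163 145 138 130 107  91  97]
 [172 168 164 161 164 187 212 221 209 198 200 217 227 231 231 223 201 166 133 121 137 157 176 176 175 179 182 156 113  91]
 [169 170 170 167 163 168 182 204 218 223 224 229 231 229 229 230 225 204 177 146 138 152 173 183 184 193 204 193 157 118]
 [167 171 169 170 167 165 166 176 194 218 231 230 232 231 232 228 229 224 210 184 165 163 171 178 175 182 195 199 189 159]
 [165 168 173 167 169 164 161 155 165 193 219 229 230 231 232 231 230 231 227 215 204 198 188 183 176 173 182 190 198 189]
 [165 166 169 164 165 160 165 154 155 168 191 212 229 232 230 231 230 231 228 230 228 226 221 203 190 178 176 183 190 196]]
proj idx side [224.93 161.29] ptr [241.6  175.75]
```

The manual's scale: shifts go in units of 50 mm and turns go in units of 0.2 rad. Converting my numbers, 200 mm is 4, 100 mm is 2, 0.228 rad is 1.14.

```bash
python3 shift.py '[[92,-0.64,1,0,0.3],[92,-1.28,2,0,0.6],[92,-1.92,3,0,0.9],[92,-2.56,4,0,1.14],[92,-3,4.8,0,1.14]]' >/dev/null
python3 -c "
from h import *
to(531.7,277.5,225,3.259)"
```

```text
t 13.38 grasp [481.   48.5 230.5] rot [ 3.1410e+00 -2.0000e-03 -3.0239e+00] shift [-76.6 221.7   5.5] turn 0.000 F [ 1.8 -0.2 -0.6] w 91.9 q [-0.06  0.28  1.66  0.    1.21 -1.75]
```

```bash
python3 shift.py '[[92,-0.36,1.08,0.04,0],[92,-0.72,2.16,0.1,0],[92,-1.08,3.24,0.1,0],[92,-1.36,4,0.1,0],[92,-1.52,4.2,0.1,0]]' >/dev/null
python3 shift.py '[[92,0,0,0,0],[92,0,0,0,0]]' >/dev/null
python3 -c "
from h import *
to(531.7,277.5,157,3.259)"
```

```text
t 14.25 grasp [532.1 262.2 226.5] rot [-3.1410e+00 -1.1000e-03 -3.0257e+00] shift [-1.1 15.1 69.5] turn -0.002 F [ 0.4 -0.1 -0.7] w 91.8 q [ 0.33  0.48  1.36 -0.    1.3  -1.36]
```

```bash
python3 shift.py '[[92,-0.02,0.3,0.2,0],[92,-0.02,0.3,0.6,0],[92,-0.02,0.3,1,0],[92,-0.02,0.3,1.3,0],[92,-0.02,0.3,1.39,0]]' >/dev/null
python3 shift.py '[[92,0,0,0,0],[60,0,0,0,0]]'|grep force
python3 -c "
from h import *
to(531.7,277.5,157,3.259)
from plant import bot
for n in('top','side'):
    c=bot.capture(n);pickle.dump(c,open(n+'5.pkl','wb'))"
python3 shift.py '[[40,0,0,0,0],[15,0,0,0,0],[15,0,0,0,0],[15,0,0,0,0],[15,0,0,0,0]]'
python3 -c "
from h import *
to(531.7,277.5,157,3.259)"
```

```text
contact_force: [0.6, 0.3, -0.5]
finger_force: 0.0
t 15.12 grasp [532.  278.8 158.2] rot [ 3.1412e+00  1.5000e-03 -3.0244e+00] shift [-0.1 -1.1  1.2] turn -0.000 F [ 0.6  0.3 -0.5] w 85.6 q [ 0.36  0.56  1.43  0.    1.15 -1.33]
time: 15.85
tool_pos: [531.6, 278.6, 316.4]
tcp_rot: [3.142, 0.0, -3.024]
contact_force: [-0.9, -0.5, 0.5]
grip_width: 28.2
finger_force: 0.0
t 15.85 grasp [531.6 278.6 157.4] rot [ 3.1415  0.     -3.0244] shift [-0.  -1.1  0.4] turn -0.000 F [-0.9 -0.5  0.5] w 28.2 q [ 0.36  0.56  1.43  0.    1.15 -1.33]
```

```bash
python3 shift.py '[[10,0,0,0,0],[10,0,0,0,0],[10,0,0,0,0]]'
python3 -c "
from h import *
to(531.7,277.5,157,3.259)"
```

```text
time: 16.23
tool_pos: [531.6, 278.3, 316.4]
tcp_rot: [-3.141, -0.0, -3.025]
contact_force: [0.9, -4.8, 0.8]
grip_width: 25.6
finger_force: 30.0
t 16.23 grasp [531.6 278.1 157.4] rot [-3.1408e+00 -1.0000e-04 -3.0246e+00] shift [ 0.  -0.9  0.4] turn -0.000 F [ 0.9 -4.8  0.8] w 25.6 q [ 0.35  0.56  1.43 -0.    1.15 -1.33]
```

Gripped. The reading of -4.8 N says the knob is pressed against the home stop, so travel is 0 here at y = 278.1. Now I pull slowly.

```bash
python3 shift.py '[[10,0,-0.08,0,0],[10,0,-0.24,0,0],[10,0,-0.44,0,0],[10,0,-0.64,0,0],[10,0,-0.8,0,0]]'|grep -E "force|width"
python3 shift.py '[[10,0,-0.2,0,0],[10,0,-0.4,0,0],[10,0,-0.6,0,0],[10,0,-0.72,0,0],[10,0,-0.8,0,0]]'|grep -E "force|width"
python3 shift.py '[[10,0,0,0,0],[10,0,0,0,0]]'
cat > ref.py <<'E'
from h import *
from plant import bot
import sys
to(531.7,277.5,157,3.259)
for n in('top','side'):
    c=bot.capture(n);pickle.dump(c,open(n+sys.argv[1]+'.pkl','wb'))
np.set_printoptions(linewidth=250,threshold=10**6)
t=load('top'+sys.argv[1])['color'].astype(int);s=load('side'+sys.argv[1])['color'].astype(int)
print("top x170-198 y226-242");print(t[226:242,170:198].mean(2).astype(int))
print("side x228-250 y160-182");print(s[160:182,226:250].mean(2).astype(int))
E
python3 ref.py 6
```

```text
contact_force: [0.3, 9.5, -2.8]
grip_width: 25.4
finger_force: 30.0
contact_force: [1.7, 10.1, -3.2]
grip_width: 25.6
finger_force: 30.0
time: 17.73
tool_pos: [540.8, 201.1, 316.4]
tcp_rot: [3.137, 0.002, -3.024]
contact_force: [1.1, 8.3, -2.9]
grip_width: 25.3
finger_force: 30.0
t 17.73 grasp [541.  201.8 157.4] rot [ 3.1373e+00  1.7000e-03 -3.0240e+00] shift [-0.2 77.6  0.7] turn 0.000 F [ 1.1  8.3 -2.9] w 25.3 q [ 0.22  0.52  1.5   0.    1.12 -1.47]
top x170-198 y226-242
[[ 81  84  87  87  87  87  85  87  90 107 115 114 112 132 176 191 192 190 190 191 194 192 194 193 187 141 135 156]
 [ 85  88  84  87  87  84  86  83  84  96 111 113 113 131 175 190 190 193 191 190 187 191 190 192 184 140 135 152]
 [ 97  92  93  89  85  86  86  84  84  95 111 115 113 129 167 185 192 187 183 180 172 173 172 173 167 138 146 164]
 [109 104  97  96  87  84  84  83  85 103 130 138 130 129 152 172 180 178 170 165 157 154 152 156 155 144 152 165]
 [113 108 104  96  95  93  90  86  88 115 156 170 160 149 151 160 159 162 165 168 171 174 173 175 175 165 162 161]
 [117 107 102 101 101 102 103  97  87 108 154 
[... 2721 characters left out ...]
8 152]
 [153 150 148 147 160 176 180 187 195 202 186 163 127 117 123 113  97 112 149 172 172 165 152 152]
 [154 164 165 167 170 176 178 179 186 195 198 188 162 153 158 153 123 108 145 176 181 174 163 155]
 [175 182 196 198 206 199 188 175 180 186 194 186 166 160 164 164 132  99 117 151 171 181 180 166]
 [187 190 206 217 226 224 214 195 188 183 186 178 157 147 155 152 109  92  88 109 134 166 187 175]
 [189 167 183 216 227 229 228 218 204 192 186 174 164 145 151 140 117  92  87  84  97 128 163 178]
 [196 162 177 211 227 230 230 227 221 206 189 180 173 169 170 166 149 143 127 110  90  98 128 152]
 [209 199 202 220 229 232 231 230 228 221 208 189 176 173 183 182 178 183 182 160 122  94  96 114]]
```

```bash
python3 - <<'E'
from h import *
t,s=load("top"),load("side");np.set_printoptions(precision=2,suppress=True,linewidth=250)
print("dot pred",proj(s,atz(t,(345.7,235.6),94)),"obs 306.4 245.4")
L=[(398,218),(412.5,219.5),(410.5,245.5),(396.5,244)]
# side label corners read from ss.png
print("label pred",[proj(s,atz(t,u,15)) for u in L],"centre",proj(s,atz(t,(404.5,231.7),15)))
for u,z in(((127,196.5),119),((237,184.5),119),((242,231),119),((130,241),119)): print("plate top corner",u,proj(s,atz(t,u,z)))
for z in(100,104,108,112,116,120,124,128): print(z,"idx",proj(s,atz(t,(146.2,238),z)),"tip end",proj(s,atz(t,(146.3,239.5),z)),"clip",proj(s,atz(t,(189.3,234.8),z)),"screw",proj(s,atz(t,(190.1,238),z)),"knob",proj(s,atz(t,(146.4,212.4),z+45)))
g=s["color"].astype(float);rb=g[...,0]-g[...,2]
w=np.clip(rb[170:184,234:250]-60,0,None);yy,xx=np.mgrid[170:184,234:250];print("screw side",(w*xx).sum()/w.sum(),(w*yy).sum()/w.sum())
g=t["color"].astype(float);rb=g[...,0]-g[...,2]
w=np.clip(rb[232:244,184:196]-50,0,None);yy,xx=np.mgrid[232:244,184:196];c=((w*xx).sum()/w.sum(),(w*yy).sum()/w.sum());print("screw top",c)
w=(load('side')["color"][285:320,325:370].min(2)>150);n,l,st,ce=cv2.connectedComponentsWithStats(w.astype(np.uint8));print("label side",[(a[:5],np.round(b+[325,285],1)) for a,b in zip(st,ce) if a[4]>100])
E
```

```text
dot pred [305.87 244.94] obs 306.4 245.4
label pred [array([353.53, 292.76]), array([361.48, 302.75]), array([337.88, 311.57]), array([330.68, 301.58])] centre [346.03 302.14]
plate top corner (127, 196.5) [244.92 144.32]
plate top corner (237, 184.5) [292.86 178.25]
plate top corner (242, 231) [263.33 191.24]
plate top corner (130, 241) [217.81 154.42]
100 idx [224.93 162.93] tip end [223.98 163.29] clip [241.65 177.07] screw [239.77 178.09] knob [241.2  148.36]
104 idx [224.93 162.11] tip end [223.99 162.47] clip [241.61 176.19] screw [239.74 177.21] knob [241.17 147.53]
108 idx [224.93 161.29] tip end [223.99 161.65] clip [241.58 175.3 ] screw [239.71 176.32] knob [241.13 146.7 ]
112 idx [224.93 160.47] tip end [223.99 160.82] clip [241.54 174.42] screw [239.68 175.43] knob [241.1  145.86]
116 idx [224.93 159.64] tip end [223.99 159.99] clip [241.51 173.53] screw [239.65 174.53] knob [241.07 145.03]
120 idx [224.93 158.81] tip end [223.99 159.16] clip [241.47 172.63] screw [239.62 173.63] knob [241.03 144.18]
124 idx [224.93 157.98] tip end [223.99 158.33] clip [241.44 171.73] screw [239.59 172.73] knob [241.   143.34]
128 idx [224.93 157.14] tip end [223.99 157.49] clip [241.4  170.83] screw [239.56 171.83] knob [240.97 142.49]
screw side 240.17029862792575 177.39225181598064
screw top (np.float64(190.0151515151515), np.float64(237.8939393939394))
label side [(array([   0,    0,   45,   35, 1053], dtype=int32), array([346.9, 301.8])), (array([  7,   8,  31,  19, 327], dtype=int32), array([346.7, 302. ])), (array([ 25,  27,  20,   8, 103], dtype=int32), array([361.2, 316.5]))]
```

```bash
python3 - <<'E'
from h import *
a,b=load("top")["color"].astype(int),load("top6")["color"].astype(int)
d=(np.abs(a-b).max(2)>25)
for r in range(180,300,6): print(r,''.join('#' if d[r,c] else '.' for c in range(100,280,2)))
print(b[238,160:182],b[250,150:182:4])
E
```

```text
180 .###########################..###########.................................................
186 ##############################.###.########.......######..................................
192 ##..###################.#.....#.....#######.#############.................................
198 ##.#..###.#..####.#########################.#############.................................
204 ##....#......#.########....##############################.................................
210 ......####################.######.#######################.................................
216 .####################..##########.##########..#......####.................................
222 ....##.##.....############################......#.........................................
228 ....##.##............#######....##########.#....#.........................................
234 ...###.##.............###......#########..................................................
240 .#########.....................##.#..###..................................................
246 #..#.#####............########.####.#####..........
[... 551 characters left out ...]
##########................................................
288 ######################################....................................................
294 ..####################################....................................................
[[133 134 130]
 [143 139 127]
 [151 144 132]
 [154 150 136]
 [157 152 139]
 [156 153 139]
 [156 152 139]
 [154 149 136]
 [155 150 138]
 [146 143 131]
 [132 129 117]
 [112 111 101]
 [102 100  94]
 [106 103  96]
 [106 104  97]
 [104 102  96]
 [114 111 104]
 [114 113 104]
 [112 111 103]
 [126 123 116]
 [140 133 125]
 [138 130 120]] [[177 172 156]
 [188 181 166]
 [173 169 153]
 [178 171 157]
 [181 176 160]
 [166 163 149]
 [106 104  99]
 [104 103  96]]
```

```bash
python3 - <<'E'
from h import *
t,s=load("top"),load("side");np.set_printoptions(precision=2,suppress=True,linewidth=250)
y=1.688;u=np.array([np.cos(y),np.sin(y),0]);v=np.array([-u[1],u[0],0]);O=np.array([534.6,197.1,0])
def sub(c,x,yy0,w,h,sign,thr):
    g=c["color"][yy0:yy0+h,x:x+w].astype(float).mean(2);W=np.clip(thr-g,0,None);a,b=np.mgrid[yy0:yy0+h,x:x+w];return np.array([(W*b).sum(),(W*a).sum()])/W.sum()
it=sub(t,145,236,3,4,1,170);ist=sub(s,224,156,3,4,1,150)
print("idx px",it,ist)
bias=np.array([.5,.4])
for b in(0,1):
    I=tri(t,it,s,ist-b*bias);S=tri(t,(190.0,237.9),s,np.array([240.2,177.4])-b*bias)
    K=tri(t,(146.4,212.4),s,np.array([241.3,146.3])-b*bias)
    C=tri(t,(189.3,234.6),s,np.array([241.1,173.7])-b*bias)
    for n,P in(("idx",I),("screw",S),("clip",C),("knob",K)): print(b,n,P,"mag",(P-O)@u,(P-O)@v)
    print("travel screw",(I-S)@u,"clip",(I-C)@u,"knob-idx",(K-I)@u)
E
```

```text
idx px [146.14 237.84] [225.   157.72]
0 idx [471.39 286.43 124.98] mag 96.10829918632892 52.32859007585799
0 screw [475.19 181.37 102.78] mag -8.675337172424246 60.84439788876583
0 clip [481.18 181.56 115.13] mag -9.189050053590975 54.86798267890646
0 knob [531.2  279.29 154.88] mag 82.0211645897391 -6.23742508890064
travel screw 104.78363635875316 clip 105.2973492399199 knob-idx -14.087134596589811
1 idx [470.52 286.19 126.96] mag 95.97439150107236 53.21825673064616
1 screw [474.36 181.32 104.68] mag -8.624759512715256 61.66762534962991
1 clip [480.35 181.5  117.03] mag -9.14767425956084 55.70275910715289
1 knob [530.23 279.02 156.89] mag 81.86469442281546 -5.243300565704813
travel screw 104.59915101378762 clip 105.1220657606332 knob-idx -14.109697078256907
```

```bash
python3 shift.py '[[10,0,-0.12,0,0],[10,0,-0.26,0,0],[10,0,-0.4,0,0],[10,0,-0.47,0,0],[10,0,-0.47,0,0]]'|grep -E "force|width"
python3 shift.py '[[10,0,0,0,0],[10,0,0,0,0]]'|grep -E "force|width"
python3 ref.py 7; python3 - <<'E'
from h import *
a,b=load("top")["color"].astype(int),load("top7")["color"].astype(int)
np.set_printoptions(linewidth=250)
print(b[228:241,178:206].mean(2).astype(int))
E
```

```text
contact_force: [0.5, 9.8, -2.4]
grip_width: 25.4
finger_force: 30.0
contact_force: [1.1, 8.9, -2.5]
grip_width: 25.7
finger_force: 30.0
t 18.70 grasp [543.9 178.6 157.4] rot [ 3.1372e+00  2.1000e-03 -3.0239e+00] shift [-1.00e-01  1.01e+02  9.00e-01] turn 0.000 F [ 1.1  8.9 -2.5] w 25.7 q [ 0.18  0.51  1.52  0.    1.11 -1.51]
top x170-198 y226-242
[[172 172 175 179 177 166 135 101  87  86  88  90  90  89  90  89  86  86  84  79  77  88 129 184 195 195 193 191]
 [177 176 175 179 175 158 121  86  81  84  86  89  90  91  91  88  83  86  82  82  77  78 126 178 196 193 193 185]
 [173 171 170 168 165 147 108  88  84  89  88  91  94  95  95  93  88  85  83  83  76  80 115 165 178 179 180 168]
 [166 167 166 167 162 144 111  92  94  98 100 101 103 105 100  99  91  88  79  78  74  83 118 152 157 151 159 165]
 [172 178 177 180 176 152 120 105 105 110 110 114 115 113 109 101  98  92  84  81  74  93 136 169 176 165 161 163]
 [177 181 178 181 167 144 122 117 118 117 121 120 121 117 108 105 100  95  96  91  79  86 136 173 184 180 180 179]
 [167 172 174 169 149 130 122 121 124 125 124 125 125 119 113
[... 4087 characters left out ...]
 156 151]
 [139 137 138 139 134 122 111 103 102 100 102 113 101  99 105 121 147 158 156 145 148 149 146 150 158 161 158 150]
 [141 142 141 142 133 125 108 102 101  97 102 113 110 117 109 124 152 158 154 145 141 138 129 133 137 143 142 140]
 [142 144 146 145 138 123 107 101 100  97 105 112 117 137 137 134 144 143 141 140 137 138 135 135 135 139 138 136]
 [145 147 147 147 141 123 107 101  97 101 103 112 116 133 138 138 139 141 139 139 141 140 138 140 140 137 136 136]
 [148 148 151 150 140 127 110 102  98  99 103 107 111 121 131 138 140 139 139 141 139 140 139 138 137 138 139 140]
 [150 152 152 152 144 130 110 101 101  98  99 103 107 107 119 138 139 142 140 137 140 141 140 136 139 140 138 138]]
```

In the tool's units: -3.9 mm is -0.078, -3 mm is -0.06.

```bash
python3 shift.py '[[10,0,-0.02,0,0],[10,0,-0.04,0,0],[10,0,-0.06,0,0],[10,0,-0.078,0,0],[10,0,-0.078,0,0]]'|grep -E "force|width"
for i in 1 2 3; do python3 shift.py '[[10,0,0,0,0],[10,0,0,0,0]]'|grep -E "pos|contact"; done
python3 - <<'E'
from h import *
from plant import bot
np.set_printoptions(linewidth=250)
p=[]
for i in range(4):
    c=bot.capture('side');o=bot.get_obs();p.append(o["tool_pos"])
pickle.dump(c,open('side8.pkl','wb'))
p=np.array(p);print(p,"T",np.hypot(*(p.mean(0)[:2]-[531.6,278.3])))
print(c["color"][160:182,226:250].astype(int).mean(2).astype(int))
E
```

```text
contact_force: [1.6, 10.1, -2.7]
grip_width: 25.4
finger_force: 30.0
tool_pos: [544.1, 174.1, 316.4]
contact_force: [2.6, 10.6, -2.6]
tool_pos: [544.1, 174.1, 316.4]
contact_force: [1.9, 9.4, -2.7]
tool_pos: [544.1, 174.1, 316.4]
contact_force: [1.9, 10.7, -1.9]
[[544.15109428 174.06998497 316.43000272]
 [544.14134916 174.06511096 316.41623135]
 [544.13496779 174.07696784 316.4089449 ]
 [544.13629725 174.06762015 316.42132457]] T 104.98182807016398
[[174 160 159 150 151 153 158 158 151 147 147 149 143 137 138 135 137 136 141 133 137 137 140 153]
 [180 179 168 153 143 147 149 157 157 154 147 145 141 135 136 142 139 138 135 137 143 146 143 146]
 [162 177 178 164 152 141 142 148 159 160 154 145 148 140 142 144 140 142 140 145 150 144 146 150]
 [126 154 171 179 171 158 145 148 158 158 151 147 142 144 142 142 144 142 148 144 144 144 146 156]
 [ 97 112 137 169 180 176 160 156 161 159 151 145 145 140 138 138 140 140 137 140 141 148 149 166]
 [107  90  95 129 163 178 177 164 155 152 149 145 141 137 135 137 134 129 134 132 139 148 172 183]
 [153 115  88  94 126 155 175 171 154 143 142 134 133
[... 831 characters left out ...]
9 153]
 [152 147 146 150 160 179 178 187 198 198 187 160 125 121 120 110  99 116 178 215 220 188 162 151]
 [155 160 167 164 170 177 178 180 182 194 201 189 159 153 156 154 126 113 161 206 215 191 164 155]
 [175 186 195 202 205 200 189 179 180 187 192 186 168 157 165 163 126 101 125 165 188 187 176 164]
 [186 187 205 216 226 224 211 198 186 186 186 174 157 144 159 149 114  86  85 109 141 164 184 180]
 [187 173 182 216 229 231 226 219 205 191 185 180 162 151 148 140 114  90  88  81  97 127 165 177]
 [193 164 167 209 226 232 228 228 221 203 187 176 174 169 168 165 146 139 124 102  87  97 124 155]
 [215 199 202 222 228 228 230 232 228 221 205 188 179 177 183 179 174 181 180 152 118  96  95 113]]
```

The side image puts the index tip at about (241.8,171) over the pointer at (241.5,173). Combining both cameras with the 0.105 limit gives a best estimate of about 104 mm travel, so I ease back slightly and hold.

```bash
python3 shift.py '[[10,0,0.008,0,0],[10,0,0.016,0,0],[10,0,0.016,0,0],[10,0,0.016,0,0]]'
python3 shift.py '[[10,0,0,0,0],[10,0,0,0,0],[10,0,0,0,0],[10,0,0,0,0]]' | grep -E "pos|time"
python3 -c "
from plant import bot
print(bot.close_job())"
```

```text
time: 20.88
tool_pos: [544.0, 174.9, 316.4]
tcp_rot: [3.137, 0.002, -3.024]
contact_force: [2.5, 10.1, -2.2]
grip_width: 25.9
finger_force: 30.0
time: 21.38
tool_pos: [544.0, 174.9, 316.4]
the job is handed in; nothing more can be done
None
```

The job is handed in: the scanner was held still about 90 mm over the label for over two seconds and is back in its holder, and the follower is held at about 104 mm, my best estimate of the pointer to about 2 mm, because the arm hid the index tip from the top camera at the end.

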